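Lock the dosing pump drive with its slotted disc and bar

TASK

Lock the green pump drive for service: with your fingertips, turn the yellow slotted disc by one of its black posts until its slot lines up with the steel locking bar, then push the bar's red tab forward so that the bar slides through the slot and is fully home against its stop. Everything is only pushed: do not lift the bar, and leave the other things on the bench where they stand. Finish clear of everything.

Things in the scene. Friction and masses are not known exactly. Their poses are not given: they have to be found in the camera images.
- drive: Green pump drive housing, fixed, 290 x 120 mm, flat deck 50 mm above the bench, spanning x -205 to +85 mm; grey motor 78 mm high at its +x end, black pump head on its -y side. Origin: on the bench under the disc's vertical axis. x: the way the bar is pushed; y: left of that; z up. The bar's guide, the bridge, the disc and the bar's keeper lie in that order along +x on the deck at y = 0.
- bridge (a point): Middle of the top rear edge of the aluminium bridge that spans the guide, 74 mm above the bench, 64 mm behind the disc's axis: the stop for the red tab. Bridge 12 mm along x, 46 mm wide. The guide is an open-topped channel behind it (x -200 to -46 mm in the drive's frame, 19 mm wide inside, walls up to 66 mm above the bench).
- keeper (a point): Middle of the open-topped aluminium keeper beyond the disc that takes the bar's nose, at its top, 66 mm above the bench, 56 mm ahead of the disc's axis; 24 mm along x, 39 mm wide.
- disc_centre (a point): Centre of the top face of the yellow locking disc, on its axis, 68 mm above the bench. Disc 80 mm across, 17 mm thick; a slot 22 mm wide with flared mouths runs right across its middle. x: along the slot, turning with the disc; z up. Lined up when this x lies along the drive's x, either way round; up to about 0.1 rad off still lets the bar through.
- lock_disc (a joint): Angle of the disc in rad, counter-clockwise from above: 0 or 3.14 with the slot lined up with the bar (both serve equally), 1.57 with the slot across it. Stops at -0.6 and 3.74. It turns freely against slight friction (about 0.05 N m, some 2 N at a post) and stays where it is left.
- post_a (a point): Point on the axis of one of two black finger posts standing on the disc, 86 mm above the bench. Each post is 10 mm in diameter, from 68 to 105 mm above the bench, 29 mm from the disc's axis, square to the slot. This one is on the disc's +y side.
- post_b (a point): The same point of the other post, opposite, on the disc's -y side.
- bar_tab (a point): Centre of the red tab at the rear of the bar, 87 mm above the bench; 10 mm thick (x), 34 mm wide (y), from 68 to 106 mm above the bench. x: along the bar to its nose; z up. The loose steel bar (14 x 14 mm, 0.13 to 0.25 kg) slides easily in the guide. Fully home, the tab meets the bridge and this point is 69 mm behind the disc's axis; at the start 171 to 181 mm.
- bar_nose (a point): Tip of the bar's rounded nose, 125 mm ahead of the tab's centre, 57 mm above the bench; at the start just short of the disc's rim.
- amber_bottle: Loose amber bottle, blue cap, 50 mm across, 110 mm high, beside the drive. Origin under its centre. Leave alone.
- beaker: Loose clear beaker, 66 mm across, 85 mm high, beside the drive. Origin under its centre. Leave alone.
- brass_fitting: Loose small brass fitting, 20 mm across, 20 mm high, standing on the drive's deck beside the guide. Origin under its centre. Leave alone.
- white_jar: Loose white jar with green lid, 64 mm across, 70 mm high. Origin under its centre. Leave alone.
- wrench: Loose steel wrench, 160 mm long, lying flat. Leave alone.
- screwdriver: Loose screwdriver with orange handle, 190 mm long, lying flat. Leave alone.
- buffer_bottle: Loose clear bottle, blue cap, 60 mm across, 130 mm high. Origin under its centre. Leave alone.
There are look-alikes about, which are no part of the job. Leave any pink look-alike of the part that bears bar_tab alone.

How it is judged:
By the outcome, as a careful person would: the job done as asked, in the order asked, and still so for the second after the job is handed in, with the robot touching nothing.
It also fails if it takes over 48 s, if anything falls off the work surface, if the arm or the gripper's body presses on something with over 40 N, if the wrist force passes 120 N, or if a joint passes its speed limit or range.

ROBOT

A 6-joint arm with a two-finger parallel gripper is mounted at the origin on the work surface. World frame = base frame: x ahead of the robot, y to its left, z up, the work surface at z = 0. Lengths are in m, angles in rad, forces in N, time in s.
With the tool pointing down it reaches from about 0.25 to 0.775 m from the base axis. Payload 4 kg.
Tool frame: the origin (TCP) lies on the centre line of the jaws, within the pads' length; the fingertips stand 8 mm ahead of it and the grasp point (between the pads) lies 11 mm behind it; y points along the fingers, x is the direction in which the jaws open and shut, and the axes are right-handed (so a half turn about y gives the same grasp; the last joint's range is limited). The gripper opens to 94 mm and grips with 3 to 60 N. Pads are 16 mm wide; open, the fingers measure 119 mm over their backs; the gripper's body (75 mm by 177 mm) begins 78 mm behind the grasp point.
Start: joints at [1.066, 0.087, 1.371, -0, 1.684, -0.103], TCP at [0.215, 0.506, 0.214] pointing down, gripper open.
Joint ranges: [-3.1, 3.1], [-0.76, 2.03], [0.27, 2.55], [-1.08, 4.22], [0.17, 2.65], [-2.57, 2.57]. Speed limits (rad/s): [2.79, 2.79, 3.14, 3.14, 3.14, 3.14].

INTERFACE

Orientations are given as [roll, pitch, yaw] about the fixed x, y, z axes, in that order (R = Rz(yaw) Ry(pitch) Rx(roll)).
In Python, from bench import robot gives the robot as it stands.
- The arm moves only by the tool step_arm, never from a script. Its argument "commands" is a list of rows, each an object with "xyz": the shift along the world's x, y, z in m, a list of three; "twist": the turn, a rotation vector about the world's x, y, z in degrees, a list of three. In form: [{"xyz": [tx, ty, tz], "twist": [ax, ay, az]}, ...]. A call has 1 to 12 rows; each row is the pose to reach, as a shift and turn from the pose commanded when the call began; what a row does not reach only later rows make up. A row lasts 1/12 s, in which the tool goes at most 41.7 mm and 7.16 degrees, less where a joint would pass 70% of its speed; a pose out of reach is approached as far as the arm can. A call with a gripper value outside its range is refused whole. "fingers" is the closure in counts, from 0 (fully open) to 255 (shut), set as the call begins (left out, the last holds). The fingers move at their own pace and stop on an object; the grip force is fixed at half the most. Time passes only in rows, so rows that repeat a pose let the fingers close. It gives the time, the measured TCP pose, the force and the opening at its end, in the units of the state.
- robot.get_obs(): the state, without advancing time (a new reading comes with each control period).
- robot.snapshot(name): name is "side" or "top" or "wrist"; returns (picture, depth): 480x640x3 uint8, red, green, blue; 480x640 float32, m along the optical axis (not along the pixel's ray), 0 where there is no reading.
- robot.camera_info(name): a dict with "fx", "fy", "cx", "cy" (pixels), "k1" (the pictures are not rectified: a ray, as slopes to the right and down, at radius r is drawn at 1 + k1 r^2 times it, then the intrinsics apply), "R" (3x3) and "t" (3): a world point X has camera coordinates R X + t. Camera axes: x right, y down, z forward; pixel columns grow to the right and rows downward; lengths in m; the calibration is good to about 2 mm. A picture is of the moment at which its call begins: read the wrist's pose just before it. camera_info takes no time and is no camera call; for the wrist camera it gives the pose at the moment of the call.
- robot.close_job(): hands the job in, once; it reports no verdict.
The state is a dict: "time": time; "joint_positions": joint angles; "qvel": joint speeds; "joint_torque": joint torques, N m; "tool_pos": TCP position; "ee_rot": TCP orientation; "wrist_force": force on the tool from outside, world axes, zero at the start; "wrist_torque": the same for the moment, N m; "width": finger opening in m.
Only numpy, scipy, OpenCV 4.12 (cv2) and the standard library are available. Lean on these libraries where they do the work, as an engineer would, in place of code of your own. Each camera call takes 0.05 s, during which the arm holds its last target.

## Working session

There is one attempt and no reset: what is moved stays moved. The work goes in short steps, Python scripts to look and compute and a tool call to move; the robot and the scene stay as the last step left them, time stands still between calls to the robot, and variables do not carry over. Pictures are saved under pics/ and viewed, and the job is handed in when it is done.

Besides the shell and the picture viewer there is one more tool, called after ">>>" by a JSON object that holds its "op" and its "data". step_arm: Moves the arm, as the interface text tells. Its arguments: {"type":"object","properties":{"commands":{"type":"array"},"fingers":{"type":"number"}},"required":["commands"]}

```bash
mkdir -p pics; python3 - <<'E'
from bench import robot
import cv2,numpy as np
o=robot.get_obs(); print({k:np.round(v,3) for k,v in o.items()})
for n in ["side","top"]:
    c=robot.camera_info(n);p,d=robot.snapshot(n)
    cv2.imwrite(f"pics/{n}0.png",p[:,:,::-1]);np.savez(f"pics/{n}0.npz",p=p,d=d,**c)
    print(n,{k:np.round(v,3) for k,v in c.items()})
E
```

```text
{'time': np.float64(0.0), 'joint_positions': array([ 1.066,  0.088,  1.372,  0.   ,  1.684, -0.103]), 'qvel': array([ 0.   , -0.003, -0.001,  0.   , -0.001, -0.001]), 'joint_torque': array([-0.0000e+00, -3.4019e+01, -3.0243e+01,  7.2000e-02,  3.3000e-02,
       -0.0000e+00]), 'tool_pos': array([0.215, 0.506, 0.212]), 'ee_rot': array([-1.571,  0.002,  1.169]), 'wrist_force': array([-0.457, -0.13 , -0.132]), 'wrist_torque': array([-0.008, -0.062, -0.025]), 'width': np.float64(0.094)}
side {'fx': np.float64(473.548), 'fy': np.float64(473.548), 'cx': np.float64(316.441), 'cy': np.float64(233.285), 'k1': np.float64(-0.07), 'R': array([[ 0.897, -0.442,  0.02 ],
       [-0.312, -0.663, -0.681],
       [ 0.314,  0.604, -0.732]]), 't': array([-0.429,  0.248,  0.973])}
top {'fx': np.float64(564.434), 'fy': np.float64(564.434), 'cx': np.float64(318.657), 'cy': np.float64(244.518), 'k1': np.float64(-0.027), 'R': array([[ 0.02 , -1.   , -0.001],
       [-0.993, -0.02 , -0.117],
       [ 0.117,  0.003, -0.993]]), 't': array([0.008, 0.482, 1.538])}
```

View pics/side0.png

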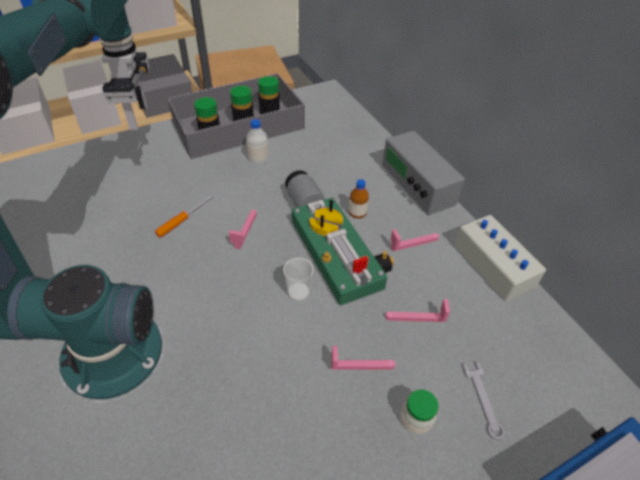

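View pics/top0.png

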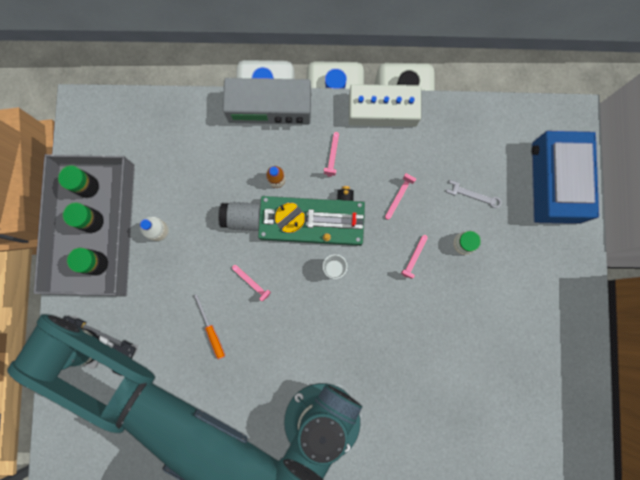

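```bash
cat > h.py <<'E'
import numpy as np,cv2
def load(f): return dict(np.load(f))
def ray(c,u,v):
    K=np.array([[c['fx'],0,c['cx']],[0,c['fy'],c['cy']],[0,0,1]])
    xd=(u-c['cx'])/c['fx'];yd=(v-c['cy'])/c['fy'];x,y=xd,yd
    for _ in range(20):
        s=1+c['k1']*(x*x+y*y);x,y=xd/s,yd/s
    R=c['R'];return -R.T@c['t'],R.T@np.array([x,y,1])
def atz(c,u,v,z):
    o,d=ray(c,u,v);return o+d*(z-o[2])/d[2]
def atd(c,u,v):
    o,d=ray(c,u,v);return o+d*float(c['d'][int(round(v)),int(round(u))])
def proj(c,X):
    q=c['R']@np.asarray(X)+c['t'];x,y=q[0]/q[2],q[1]/q[2];s=1+c['k1']*(x*x+y*y)
    return c['fx']*x*s+c['cx'],c['fy']*y*s+c['cy']
E
python3 - <<'E'
import cv2
a=cv2.imread("pics/top0.png")[160:290,210:380];cv2.imwrite("pics/topc.png",cv2.resize(a,None,fx=4.5,fy=4.5,interpolation=cv2.INTER_CUBIC))
a=cv2.imread("pics/side0.png")[160:310,270:420];cv2.imwrite("pics/sidec.png",cv2.resize(a,None,fx=4,fy=4,interpolation=cv2.INTER_CUBIC))
E
```

```text
(no output)
```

View pics/topc.png

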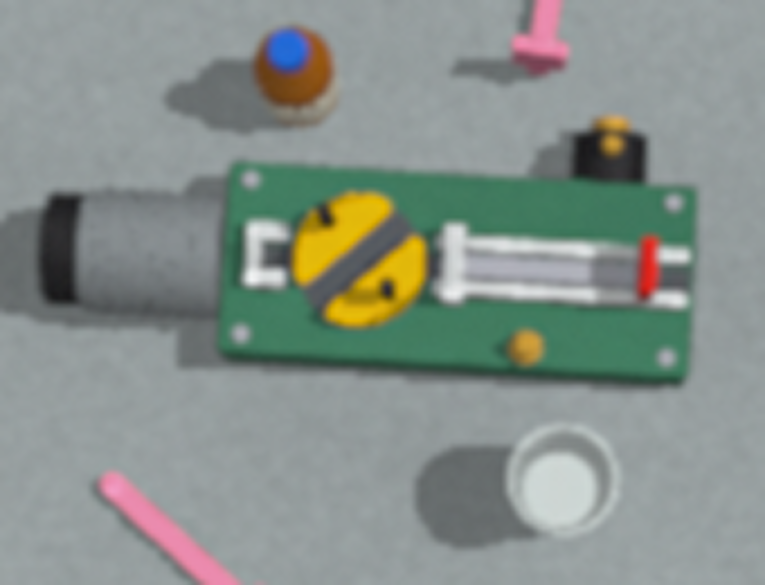

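View pics/sidec.png

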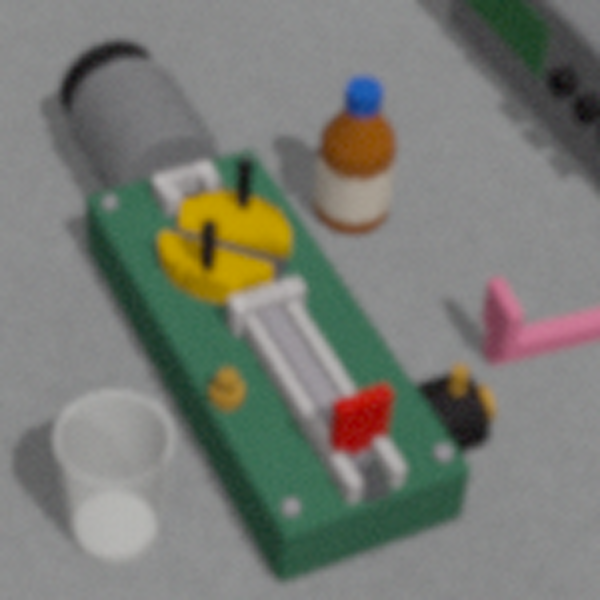

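```bash
python3 - <<'E'
from h import *
for n in ["top","side"]:
    c=load(f"pics/{n}0.npz");p=c['p'];hsv=cv2.cvtColor(p,cv2.COLOR_RGB2HSV)
    roi=np.zeros((480,640),bool)
    if n=="top": roi[190:250,255:370]=1
    else: roi[160:310,280:400]=1
    H,S,V=[hsv[...,i].astype(int) for i in range(3)]
    for nm,m,z in [("yellow",(H>22)&(H<32)&(S>150)&(V>100),.068),("red",((H<6)|(H>174))&(S>150),.087),("green",(H>60)&(H<95)&(S>80),.05)]:
        m=m&roi; ys,xs=np.nonzero(m)
        P=np.array([atz(c,u,v,z) for u,v in zip(xs,ys)])[:,:2]
        D=np.array([atd(c,u,v) for u,v in zip(xs,ys)])
        print(n,nm,len(xs),"px",xs.mean().round(1),ys.mean().round(1),"mean",P.mean(0).round(4),"depthmed",np.median(D,0).round(4))
        if nm!="red":
            (cx,cy),r=cv2.minEnclosingCircle(P.astype(np.float32)*1000);print(" enc",cx,cy,r, cv2.minAreaRect(P.astype(np.float32)*1000))
        else: print(" range D",np.percentile(D,[3,97],axis=0).round(4))
    # hand points
    pts= {"slotA":(392,222,.063),"slotB":(325,302,.063),"bridgeL":(453,228,.074),"bridgeR":(453,299,.074),"bridgeRearT":(467,262,.074),"keepT":(283,224,.066),"keepB":(283,285,.066),"guideRearTop":(688,255,.066),"guideRearBot":(688,299,.066),"discc":(361,260,.068),"p1":(318,209,.105),"p2":(386,288,.105),
      "tabT":(651,237,.106),"tabB":(649,297,.106)} if n=="top" else {"p1top":(244,165,.105),"p2top":(209,225,.105)}
    for k,(u,v,z) in pts.items():
        if n=="top":u,v=u/4.5+210,v/4.5+160
        else:u,v=u/4+270,v/4+160
        print(k,round(u,1),round(v,1),atz(c,u,v,z).round(4))
E
```

```text
top yellow 446 px 289.3 217.5 mean [0.5493 0.099 ] depthmed [0.5501 0.0992 0.0671]
 enc 549.73095703125 98.91667938232422 40.849571228027344 ((549.1856079101562, 99.7573471069336), (79.91624450683594, 73.7718505859375), 42.515533447265625)
top red 42 px 353.5 219.2 mean [ 0.5449 -0.0746] depthmed [ 0.5413 -0.0735  0.1057]
 range D [[ 0.5276 -0.0777  0.0987]
 [ 0.5581 -0.0694  0.11  ]]
top green 2462 px 312.6 221.3 mean [0.543  0.0358] depthmed [0.5241 0.0281 0.0491]
 enc 546.7232666015625 39.50090026855469 151.97427368164062 ((547.7544555664062, 39.85542297363281), (285.5332946777344, 123.79611206054688), 87.85328674316406)
slotA 297.1 209.3 [0.573  0.0786 0.063 ]
slotB 282.2 227.1 [0.5231 0.1179 0.063 ]
bridgeL 310.7 210.7 [0.5681 0.0412 0.074 ]
bridgeR 310.7 226.4 [0.5248 0.0403 0.074 ]
bridgeRearT 313.8 218.2 [0.5475 0.0323 0.074 ]
keepT 272.9 209.8 [0.5699 0.1445 0.066 ]
keepB 272.9 223.3 [0.5325 0.1434 0.066 ]
guideRearTop 362.9 216.7 [ 0.5559 -0.1012  0.066 ]
guideRearBot 362.9 226.4 [ 0.5289 -0.1015  0.066 ]
discc 290.2 217.8 [0.5485 0.0965 0.068 ]
p1 280.7 206.4 [0.5724 0.120
[... 151 characters left out ...]
x 325.6 220.7 mean [0.5477 0.0933] depthmed [0.5489 0.0952 0.0664]
 enc 548.5604248046875 90.9496078491211 46.3108024597168 ((547.0430297851562, 93.73703002929688), (91.48292541503906, 73.99964141845703), 36.36720275878906)
side red 172 px 359.8 264.2 mean [ 0.5458 -0.0738] depthmed [ 0.5423 -0.0781  0.0943]
 range D [[ 0.5279 -0.0807  0.0713]
 [ 0.5589 -0.0717  0.1068]]
side green 2979 px 339.7 255.4 mean [ 0.5367 -0.0007] depthmed [ 0.516  -0.0151  0.0482]
 enc 663.4961547851562 56.648590087890625 263.7840576171875 ((600.38525390625, 105.13661193847656), (520.2158203125, 255.1251220703125), 52.46498489379883)
p1top 331.0 201.2 [0.5716 0.1146 0.105 ]
p2top 322.2 216.2 [0.5294 0.0778 0.105 ]
```

>>> {"op": "step_arm", "data": {"commands": [{"xyz":[0.015,-0.023,0.005],"twist":[0,0,2]},{"xyz":[0.04,-0.06,0.01],"twist":[0,0,5]},{"xyz":[0.06,-0.09,0.02],"twist":[0,0,8]},{"xyz":[0.08,-0.12,0.03],"twist":[0,0,11]},{"xyz":[0.1,-0.15,0.03],"twist":[0,0,14]},{"xyz":[0.12,-0.18,0.03],"twist":[0,0,17]},{"xyz":[0.14,-0.21,0.03],"twist":[0,0,19]},{"xyz":[0.16,-0.24,0.03],"twist":[0,0,21]},{"xyz":[0.18,-0.27,0.03],"twist":[0,0,21]},{"xyz":[0.2,-0.3,0.03],"twist":[0,0,21]},{"xyz":[0.22,-0.33,0.03],"twist":[0,0,21]},{"xyz":[0.24,-0.36,0.03],"twist":[0,0,21]}], "fingers": 255}}

```text
time: 1.1
tool_pos: [0.4555, 0.1445, 0.2431]
ee_rot: [-1.57, -0.0, 1.535]
wrist_force: [1.2, 0.8, 0.3]
width: 0.017
```

>>> {"op": "step_arm", "data": {"commands": [{"xyz":[0.02,-0.03,0],"twist":[0,0,0]},{"xyz":[0.04,-0.06,0],"twist":[0,0,0]},{"xyz":[0.06,-0.085,0],"twist":[0,0,0]},{"xyz":[0.067,-0.098,0],"twist":[0,0,0]},{"xyz":[0.067,-0.098,0],"twist":[0,0,0]},{"xyz":[0.067,-0.098,0],"twist":[0,0,0]}]}}

```text
time: 1.6
tool_pos: [0.5219, 0.0478, 0.2427]
ee_rot: [-1.569, -0.001, 1.534]
wrist_force: [0.8, 0.8, -0.0]
width: 0.0004
```

```bash
python3 - <<'E'
from bench import robot
import cv2,numpy as np
o=robot.get_obs(); print({k:np.round(o[k],4) for k in ["time","tool_pos","ee_rot","wrist_force","width","joint_positions"]})
for n in ["wrist","side"]:
    c=robot.camera_info(n);p,d=robot.snapshot(n)
    cv2.imwrite(f"pics/{n}1.png",p[:,:,::-1]);np.savez(f"pics/{n}1.npz",p=p,d=d,**c)
E
```

```text
{'time': np.float64(1.6), 'tool_pos': array([0.5219, 0.0478, 0.2427]), 'ee_rot': array([-1.5688e+00, -7.0000e-04,  1.5339e+00]), 'wrist_force': array([ 0.7755,  0.8235, -0.0463]), 'width': np.float64(0.0004), 'joint_positions': array([-1.7300e-02,  2.6900e-02,  1.3767e+00,  7.0000e-04,  1.7400e+00,
       -1.5510e+00])}
```

View pics/wrist1.png

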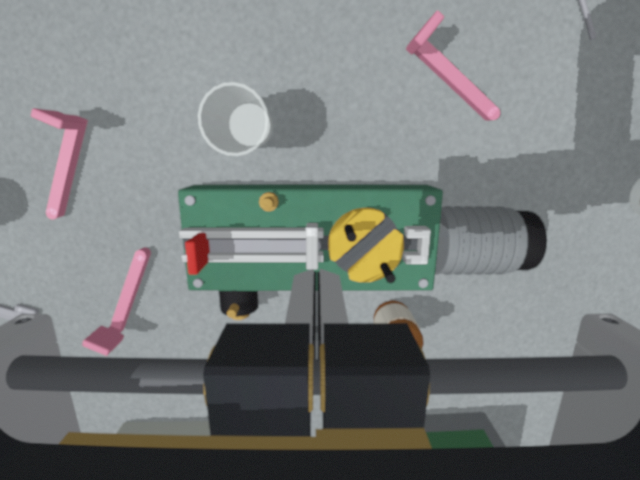

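View pics/side1.png

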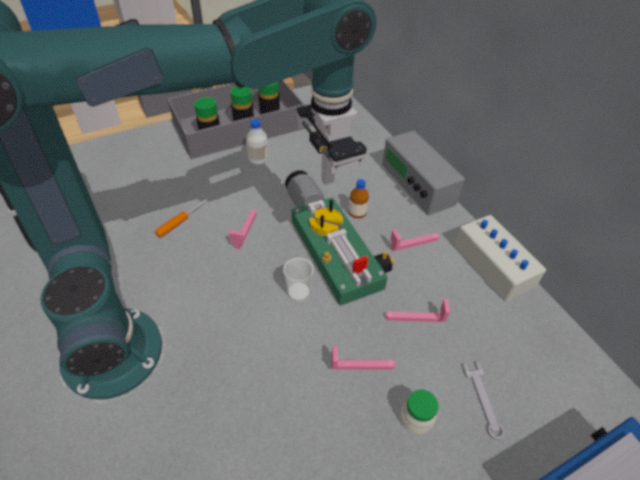

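```bash
python3 - <<'E'
from h import *
c=load("pics/wrist1.npz");p=c['p']
a=p[195:300,170:440,::-1];cv2.imwrite("pics/wc.png",cv2.resize(a,None,fx=2.9,fy=2.9,interpolation=cv2.INTER_CUBIC))
hsv=cv2.cvtColor(p,cv2.COLOR_RGB2HSV);H,S,V=[hsv[...,i].astype(int) for i in range(3)]
m=(H>20)&(H<33)&(S>130)&(V>90);m[:, :310]=0;m[290:]=0
ys,xs=np.nonzero(m);P=np.array([atz(c,u,v,.068) for u,v in zip(xs,ys)])[:,:2]*1000
print(cv2.minEnclosingCircle(P.astype(np.float32)))
D=np.array([atd(c,u,v) for u,v in zip(xs,ys)]);print(np.median(D,0))
C=np.array([549,98.]);
# slot: fit direction by maximizing gap: rotate pts, look at central density
best=[]
for t in np.radians(np.arange(0,180,1)):
    n=np.array([-np.sin(t),np.cos(t)]);q=(P-P.mean(0))@n
    for o in np.arange(-6,6.1,1): best.append((np.sum(abs(q-o)<9),np.degrees(t),o))
best.sort();print(best[:6])
E
```

```text
((550.7686157226562, 100.4424057006836), 41.086456298828125)
[0.55003563 0.10098234 0.06866453]
[(np.int64(91), np.float64(131.0), np.float64(0.0)), (np.int64(92), np.float64(132.0), np.float64(0.0)), (np.int64(92), np.float64(132.0), np.float64(1.0)), (np.int64(95), np.float64(130.0), np.float64(0.0)), (np.int64(98), np.float64(131.0), np.float64(1.0)), (np.int64(98), np.float64(133.0), np.float64(0.0))]
```

View pics/wc.png

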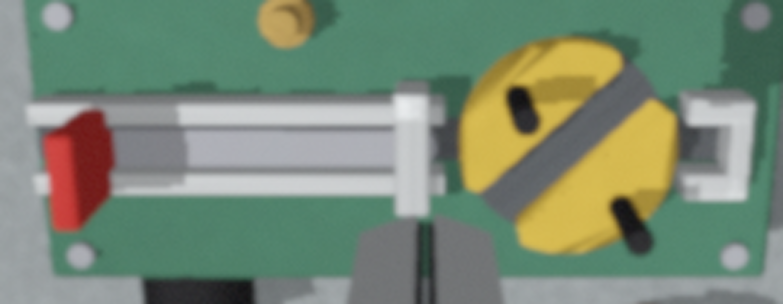

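>>> {"op": "step_arm", "data": {"commands": [{"xyz":[0.003,0,-0.02],"twist":[0,0,0]},{"xyz":[0.003,0,-0.05],"twist":[0,0,0]},{"xyz":[0.003,0,-0.08],"twist":[0,0,0]},{"xyz":[0.003,0,-0.11],"twist":[0,0,0]},{"xyz":[0.003,0,-0.13],"twist":[0,0,0]},{"xyz":[0.003,0,-0.145],"twist":[0,0,0]},{"xyz":[0.003,0,-0.153],"twist":[0,0,0]},{"xyz":[0.003,0,-0.153],"twist":[0,0,0]},{"xyz":[0.003,0,-0.153],"twist":[0,0,0]}]}}

```text
time: 2.45
tool_pos: [0.525, 0.049, 0.0911]
ee_rot: [-1.571, -0.0, 1.537]
wrist_force: [0.3, -0.5, -0.2]
width: 0.0006
```

>>> {"op": "step_arm", "data": {"commands": [{"xyz":[0,0.004,0],"twist":[0,0,0]},{"xyz":[0,0.008,0],"twist":[0,0,0]},{"xyz":[0,0.012,0],"twist":[0,0,0]},{"xyz":[0,0.015,0],"twist":[0,0,0]},{"xyz":[0,0.018,0],"twist":[0,0,0]},{"xyz":[0,0.021,0],"twist":[0,0,0]},{"xyz":[0,0.024,0],"twist":[0,0,0]},{"xyz":[0,0.027,0],"twist":[0,0,0]},{"xyz":[0,0.03,0],"twist":[0,0,0]},{"xyz":[0,0.03,0],"twist":[0,0,0]}]}}

```text
time: 3.28
tool_pos: [0.5246, 0.0783, 0.0903]
ee_rot: [-1.57, 0.001, 1.536]
wrist_force: [-1.0, -2.2, 0.3]
width: 0.0011
```

```bash
cat > snap.py <<'E'
import sys
from bench import robot
import cv2,numpy as np
i=sys.argv[1]
o=robot.get_obs(); print({k:np.round(o[k],4) for k in ["time","tool_pos","ee_rot","wrist_force","width"]})
for n in sys.argv[2:]:
    c=robot.camera_info(n);p,d=robot.snapshot(n)
    cv2.imwrite(f"pics/{n}{i}.png",p[:,:,::-1]);np.savez(f"pics/{n}{i}.npz",p=p,d=d,**c)
E
python3 snap.py 2 wrist side
python3 -c "
import cv2
a=cv2.imread('pics/side2.png')[160:310,270:420];cv2.imwrite('pics/side2c.png',cv2.resize(a,None,fx=4,fy=4,interpolation=cv2.INTER_CUBIC))"
```

```text
{'time': np.float64(3.2833), 'tool_pos': array([0.5246, 0.0783, 0.0903]), 'ee_rot': array([-1.5695e+00,  5.0000e-04,  1.5357e+00]), 'wrist_force': array([-1.009 , -2.2129,  0.2726]), 'width': np.float64(0.0011)}
```

View pics/wrist2.png

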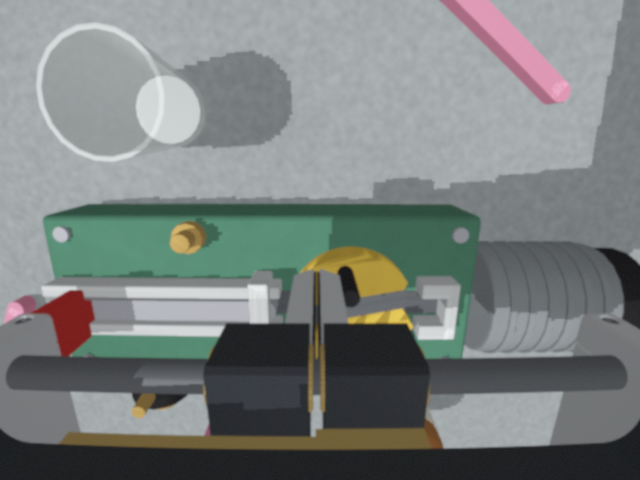

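View pics/side2c.png

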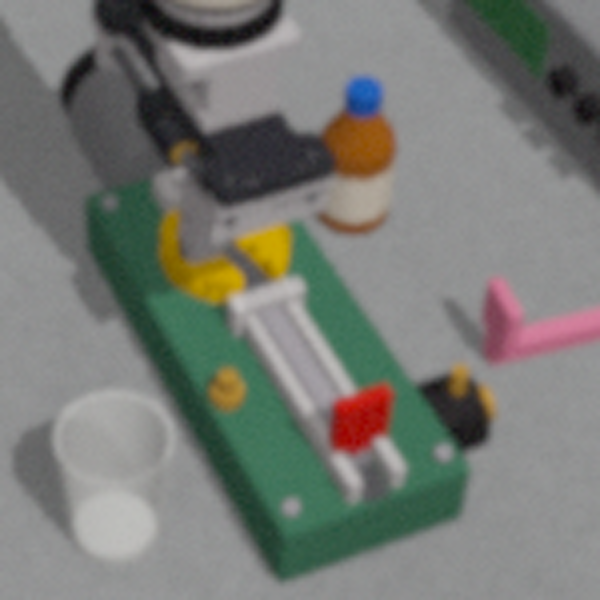

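>>> {"op": "step_arm", "data": {"commands": [{"xyz":[0,0.002,0],"twist":[0,0,0]},{"xyz":[0,0.004,0],"twist":[0,0,0]},{"xyz":[0,0.004,0],"twist":[0,0,0]},{"xyz":[0,0.004,0],"twist":[0,0,0]}]}}

```text
time: 3.72
tool_pos: [0.5254, 0.0826, 0.0905]
ee_rot: [-1.571, -0.001, 1.536]
wrist_force: [-0.5, -1.4, -0.5]
width: 0.0005
```

>>> {"op": "step_arm", "data": {"commands": [{"xyz":[0,-0.005,0],"twist":[0,0,0]},{"xyz":[0,-0.015,0.01],"twist":[0,0,0]},{"xyz":[0,-0.035,0.03],"twist":[0,0,0]},{"xyz":[0,-0.055,0.06],"twist":[0,0,0]},{"xyz":[0,-0.08,0.09],"twist":[0,0,0]},{"xyz":[0,-0.1,0.11],"twist":[0,0,0]},{"xyz":[0,-0.1,0.11],"twist":[0,0,0]},{"xyz":[0,-0.1,0.11],"twist":[0,0,0]}]}}

```text
time: 4.38
tool_pos: [0.5263, -0.019, 0.2029]
ee_rot: [-1.576, -0.0, 1.533]
wrist_force: [0.6, 0.5, -0.7]
width: 0.0003
```

```bash
python3 snap.py 3 wrist
python3 - <<'E'
from h import *
c=load("pics/wrist3.npz");p=c['p']
hsv=cv2.cvtColor(p,cv2.COLOR_RGB2HSV);H,S,V=[hsv[...,i].astype(int) for i in range(3)]
m=(H>20)&(H<33)&(S>130)&(V>90)
ys,xs=np.nonzero(m);P=np.array([atz(c,u,v,.068) for u,v in zip(xs,ys)])[:,:2]*1000
k=np.hypot(*(P-[550,99]).T)<45;P=P[k]
print(len(P),cv2.minEnclosingCircle(P.astype(np.float32)))
best=[]
for t in np.radians(np.arange(60,120,1)):
    n=np.array([-np.sin(t),np.cos(t)]);q=(P-[550,99])@n
    for o in np.arange(-6,6.1,1): best.append((np.sum(abs(q-o)<9),np.degrees(t),o))
best.sort();print(best[:8])
E
```

```text
{'time': np.float64(4.3833), 'tool_pos': array([ 0.5263, -0.019 ,  0.2029]), 'ee_rot': array([-1.5760e+00, -4.0000e-04,  1.5331e+00]), 'wrist_force': array([ 0.6405,  0.4909, -0.6595]), 'width': np.float64(0.0003)}
3603 ((550.0403442382812, 98.91710662841797), 42.659088134765625)
[(np.int64(87), np.float64(89.0), np.float64(1.0)), (np.int64(87), np.float64(90.0), np.float64(0.0)), (np.int64(87), np.float64(90.0), np.float64(1.0)), (np.int64(90), np.float64(88.0), np.float64(0.0)), (np.int64(91), np.float64(89.0), np.float64(0.0)), (np.int64(93), np.float64(88.0), np.float64(1.0)), (np.int64(94), np.float64(87.0), np.float64(0.0)), (np.int64(97), np.float64(87.0), np.float64(1.0))]
```

View pics/wrist3.png

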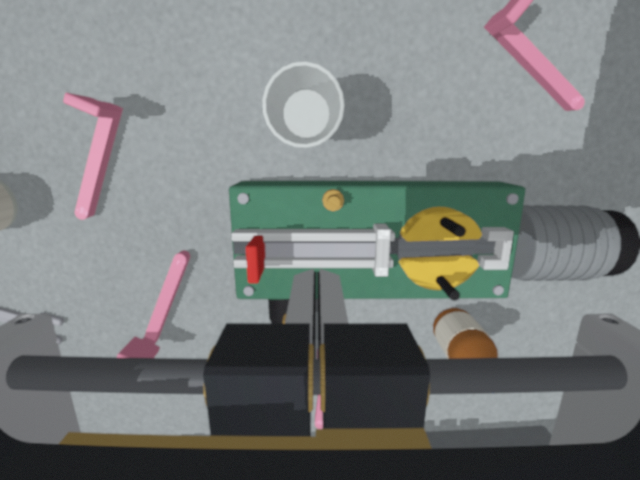

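>>> {"op": "step_arm", "data": {"commands": [{"xyz":[0.006,-0.03,0],"twist":[0,0,0]},{"xyz":[0.012,-0.06,0],"twist":[0,0,0]},{"xyz":[0.017,-0.088,0],"twist":[0,0,0]},{"xyz":[0.017,-0.096,0],"twist":[0,0,0]},{"xyz":[0.017,-0.096,-0.02],"twist":[0,0,0]},{"xyz":[0.017,-0.096,-0.05],"twist":[0,0,0]},{"xyz":[0.017,-0.096,-0.08],"twist":[0,0,0]},{"xyz":[0.017,-0.096,-0.105],"twist":[0,0,0]},{"xyz":[0.017,-0.096,-0.118],"twist":[0,0,0]},{"xyz":[0.017,-0.096,-0.118],"twist":[0,0,0]},{"xyz":[0.017,-0.096,-0.118],"twist":[0,0,0]}]}}

```text
time: 5.35
tool_pos: [0.5408, -0.1122, 0.0806]
ee_rot: [-1.567, -0.002, 1.537]
wrist_force: [0.3, 0.7, 0.3]
width: 0.0005
```

```bash
python3 snap.py 4 wrist side
python3 -c "
import cv2
a=cv2.imread('pics/side4.png')[160:310,270:420];cv2.imwrite('pics/side4c.png',cv2.resize(a,None,fx=4,fy=4,interpolation=cv2.INTER_CUBIC))"
```

```text
{'time': np.float64(5.35), 'tool_pos': array([ 0.5408, -0.1122,  0.0806]), 'ee_rot': array([-1.5668, -0.0019,  1.5368]), 'wrist_force': array([0.3391, 0.7011, 0.325 ]), 'width': np.float64(0.0005)}
```

View pics/wrist4.png

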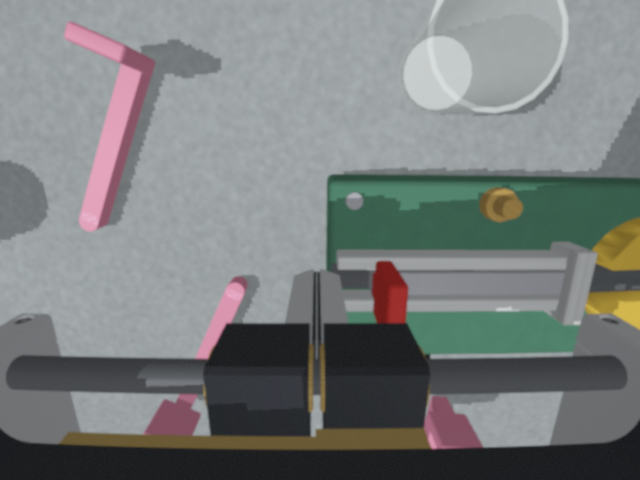

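View pics/side4c.png

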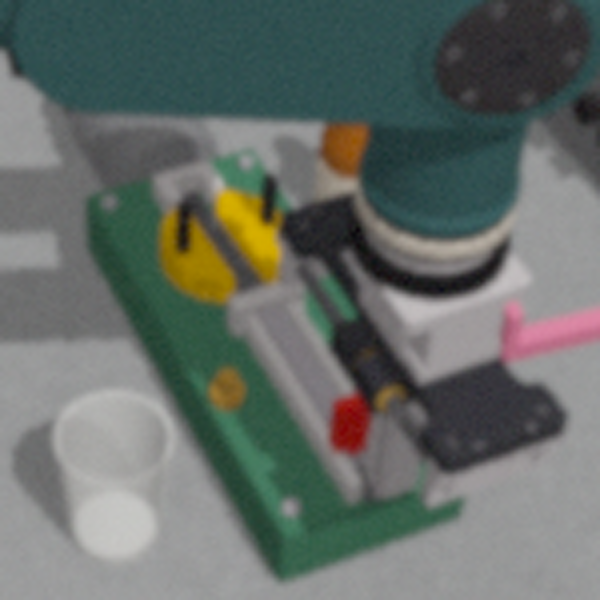

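>>> {"op": "step_arm", "data": {"commands": [{"xyz":[0.001,0.006,0],"twist":[0,0,0]},{"xyz":[0.002,0.012,0],"twist":[0,0,0]},{"xyz":[0.002,0.017,0],"twist":[0,0,0]},{"xyz":[0.002,0.022,0],"twist":[0,0,0]},{"xyz":[0.002,0.027,0],"twist":[0,0,0]},{"xyz":[0.003,0.032,0],"twist":[0,0,0]},{"xyz":[0.003,0.037,0],"twist":[0,0,0]},{"xyz":[0.003,0.042,0],"twist":[0,0,0]},{"xyz":[0.003,0.047,0],"twist":[0,0,0]},{"xyz":[0.003,0.052,0],"twist":[0,0,0]},{"xyz":[0.003,0.057,0],"twist":[0,0,0]}]}}

```text
time: 6.37
tool_pos: [0.5451, -0.0564, 0.0825]
ee_rot: [-1.571, 0.0, 1.535]
wrist_force: [-0.5, -3.2, 1.2]
width: 0.0003
```

```bash
python3 snap.py 5 wrist
```

```text
{'time': np.float64(6.3667), 'tool_pos': array([ 0.5451, -0.0564,  0.0825]), 'ee_rot': array([-1.5708,  0.    ,  1.5354]), 'wrist_force': array([-0.4969, -3.2147,  1.2336]), 'width': np.float64(0.0003)}
```

View pics/wrist5.png

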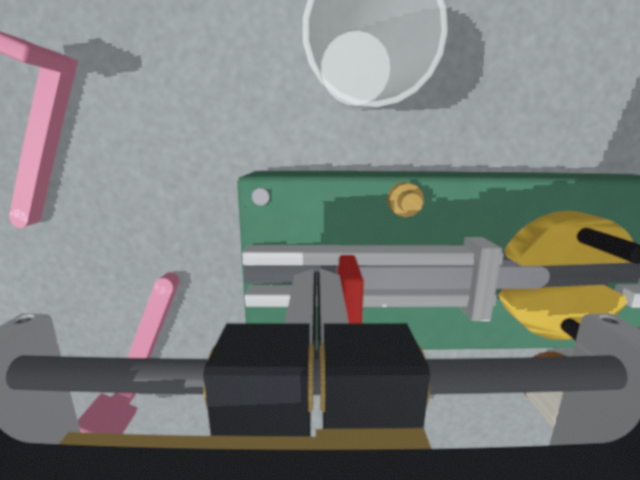

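The nose (about px 545,275) has entered the slot and the finger is behind the tab (350,285), so I'm carrying on.

>>> {"op": "step_arm", "data": {"commands": [{"xyz":[0,0.005,0],"twist":[0,0,0]},{"xyz":[0,0.01,0],"twist":[0,0,0]},{"xyz":[0,0.015,0],"twist":[0,0,0]},{"xyz":[0.001,0.02,0],"twist":[0,0,0]},{"xyz":[0.001,0.025,0],"twist":[0,0,0]},{"xyz":[0.001,0.03,0],"twist":[0,0,0]},{"xyz":[0.001,0.035,0],"twist":[0,0,0]},{"xyz":[0.002,0.04,0],"twist":[0,0,0]},{"xyz":[0.002,0.045,0],"twist":[0,0,0]},{"xyz":[0.002,0.05,0],"twist":[0,0,0]},{"xyz":[0.002,0.055,0],"twist":[0,0,0]}]}}

```text
time: 7.33
tool_pos: [0.547, -0.0012, 0.0824]
ee_rot: [-1.571, -0.0, 1.536]
wrist_force: [0.1, -0.7, -0.6]
width: 0.0006
```

>>> {"op": "step_arm", "data": {"commands": [{"xyz":[0,0.004,0],"twist":[0,0,0]},{"xyz":[0,0.008,0],"twist":[0,0,0]},{"xyz":[0,0.011,0],"twist":[0,0,0]},{"xyz":[0,0.011,0],"twist":[0,0,0]}]}}

```text
time: 7.67
tool_pos: [0.547, 0.0101, 0.0824]
ee_rot: [-1.571, -0.001, 1.536]
wrist_force: [-0.7, 0.7, -0.4]
width: 0.0006
```

>>> {"op": "step_arm", "data": {"commands": [{"xyz":[0,0.001,0],"twist":[0,0,0]},{"xyz":[0,0.002,0],"twist":[0,0,0]},{"xyz":[0,0.002,0],"twist":[0,0,0]}]}}

```text
time: 7.92
tool_pos: [0.547, 0.0113, 0.0824]
ee_rot: [-1.571, -0.0, 1.535]
wrist_force: [0.7, -0.5, -0.0]
width: 0.0005
```

```bash
python3 snap.py 6 wrist
```

```text
{'time': np.float64(7.9167), 'tool_pos': array([0.547 , 0.0113, 0.0824]), 'ee_rot': array([-1.5706e+00, -3.0000e-04,  1.5355e+00]), 'wrist_force': array([ 0.6731, -0.4538, -0.0355]), 'width': np.float64(0.0005)}
```

View pics/wrist6.png

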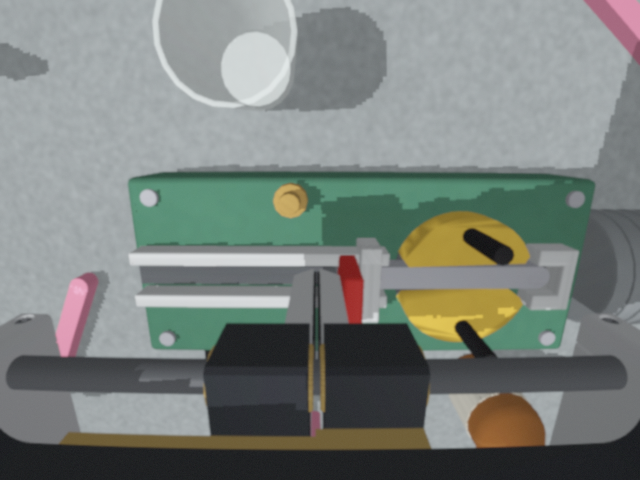

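Tab (350,285) is close to the bridge (370,280) and the nose is in the keeper (548,275). There's no contact force yet, so I'm pushing on gently until it builds.

>>> {"op": "step_arm", "data": {"commands": [{"xyz":[0,0.001,0],"twist":[0,0,0]},{"xyz":[0,0.002,0],"twist":[0,0,0]},{"xyz":[0,0.002,0],"twist":[0,0,0]}]}}

```text
time: 8.22
tool_pos: [0.547, 0.0133, 0.0824]
ee_rot: [-1.571, -0.0, 1.536]
wrist_force: [-0.2, 0.0, -0.2]
width: 0.0003
```

>>> {"op": "step_arm", "data": {"commands": [{"xyz":[0,0.001,0],"twist":[0,0,0]},{"xyz":[0,0.002,0],"twist":[0,0,0]},{"xyz":[0,0.002,0],"twist":[0,0,0]}]}}

```text
time: 8.47
tool_pos: [0.5471, 0.0135, 0.0825]
ee_rot: [-1.571, 0.004, 1.535]
wrist_force: [-0.2, -5.2, 0.1]
width: 0.0005
```

>>> {"op": "step_arm", "data": {"commands": [{"xyz":[0,0.001,0],"twist":[0,0,0]},{"xyz":[0,0.002,0],"twist":[0,0,0]},{"xyz":[0,0.002,0],"twist":[0,0,0]}]}}

```text
time: 8.72
tool_pos: [0.5471, 0.0135, 0.0826]
ee_rot: [-1.571, 0.007, 1.534]
wrist_force: [-0.7, -9.9, -0.6]
width: 0.0004
```

>>> {"op": "step_arm", "data": {"commands": [{"xyz":[0,-0.004,0],"twist":[0,0,0]},{"xyz":[0,-0.012,0],"twist":[0,0,0]},{"xyz":[0,-0.025,0],"twist":[0,0,0]},{"xyz":[0,-0.035,0.02],"twist":[0,0,0]},{"xyz":[0,-0.05,0.05],"twist":[0,0,0]},{"xyz":[0,-0.07,0.08],"twist":[0,0,0]},{"xyz":[-0.01,-0.09,0.11],"twist":[0,0,0]},{"xyz":[-0.03,-0.11,0.14],"twist":[0,0,0]},{"xyz":[-0.03,-0.11,0.14],"twist":[0,0,0]},{"xyz":[-0.03,-0.11,0.14],"twist":[0,0,0]}]}}

```text
time: 9.55
tool_pos: [0.5178, -0.0943, 0.2254]
ee_rot: [-1.577, 0.001, 1.533]
wrist_force: [0.3, 0.2, -0.4]
width: 0.0003
```

```bash
python3 snap.py 7 wrist side
python3 - <<'E'
from h import *
for n in ["wrist","side"]:
    c=load(f"pics/{n}7.npz");hsv=cv2.cvtColor(c['p'],cv2.COLOR_RGB2HSV);H,S,V=[hsv[...,i].astype(int) for i in range(3)]
    m=((H<6)|(H>174))&(S>170)&(V>60);ys,xs=np.nonzero(m)
    D=np.array([atd(c,u,v) for u,v in zip(xs,ys)]);k=np.hypot(D[:,0]-.547,D[:,1]-.03)<.06;D=D[k];print(n,len(D),np.percentile(D,[5,50,95],axis=0).round(4))
E
python3 -c "
import cv2
a=cv2.imread('pics/side7.png')[160:310,270:420];cv2.imwrite('pics/side7c.png',cv2.resize(a,None,fx=4,fy=4,interpolation=cv2.INTER_CUBIC))"
```

```text
{'time': np.float64(9.55), 'tool_pos': array([ 0.5178, -0.0943,  0.2254]), 'ee_rot': array([-1.5768e+00,  8.0000e-04,  1.5331e+00]), 'wrist_force': array([ 0.3208,  0.188 , -0.3732]), 'width': np.float64(0.0003)}
wrist 755 [[0.5313 0.0265 0.0762]
 [0.5454 0.0276 0.1005]
 [0.5605 0.0338 0.1076]]
side 138 [[0.5326 0.0243 0.0725]
 [0.5469 0.0265 0.0921]
 [0.5604 0.0306 0.1053]]
```

View pics/wrist7.png

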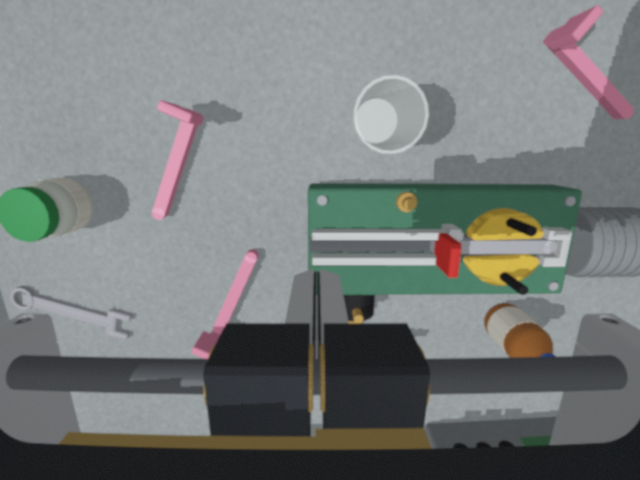

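View pics/side7c.png

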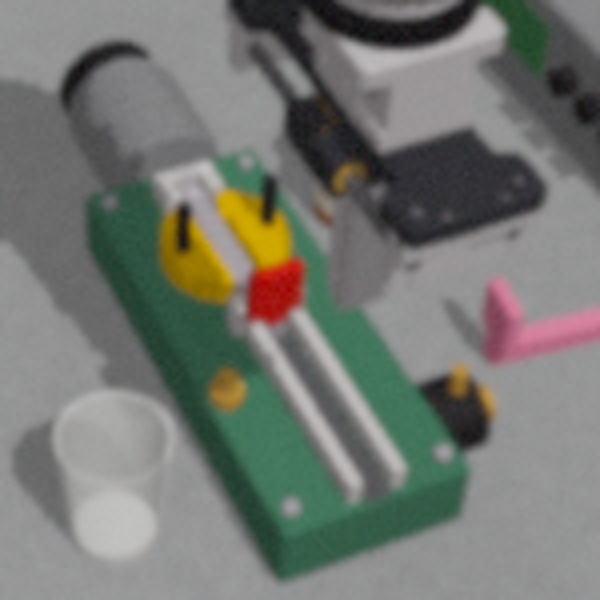

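```bash
python3 -c "
from bench import robot
print(robot.get_obs()['wrist_force']);robot.close_job()"
```

```text
[-0.07156078  0.18024192  0.25775906]
the job is handed in; nothing more can be done
```

The pump drive is locked: the disc is lined up, the bar is through its slot and home against the bridge, and the job is handed in.

- **Disc:** I turned it clockwise by one post, from about 44° off to within 1–2° of the bar's line. The tolerance is about 5.7°.
- **Bar:** I pushed the red tab forward until it stopped dead at the bridge. The tool stood still while the force rose from 5 to 10 N.
- **Final checks:** The tab's centre measures about y = 0.030 m, against 0.0295 m expected when fully home. The last pictures show the tab against the bridge, the bar through the slot and the nose in the keeper.
- **Surroundings:** The arm touched only the post and the tab. Everything else in the last wrist and side pictures looked undisturbed, but I did not re-measure it. The gripper finished clear at 0.225 m height with no contact force, about 9.6 s into the 48 s allowed.

No check failed. One early hand-read of the slot angle gave 54° against 44° from the posts. The closer wrist view confirmed 44°.

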